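Aim the bench lamp at the turned bowl and switch it on

TASK

Swivel and tilt the bench flood lamp by the bail handle behind its head so that it points straight at the middle of the turned wooden bowl, and let go of it so that it stays there. Then, on the control pad, press the round key (power) fully down and let it up, and after it press the long bar key (full brightness) the same way; press no key before the lamp is aimed, and do not press the square key. Leave the bowl and the tin, mug, bottle and jar standing where they are.

Things in the scene. Friction and masses are not known exactly. Their poses are not given: they have to be found in the camera images.
- yoke (a joint): the lamp's swivel, rad: the grey U-shaped yoke with the head in it turns about the vertical axis of the fixed round foot; anticlockwise from above is positive; range -1.7 to 1.5; stiff (about 0.25 N m) and stays where it is left. 0 when the beam's level direction is the x axis of lamp
- head (a joint): the lamp's tilt, rad: 0 = beam level, positive = beam down, range -0.3 to 0.9; the head turns in the yoke about a level axis through its middle; stiff (about 0.35 N m) and stays where it is left
- lamp: the lamp's fixed foot, a dark steel disc 170 mm across with a 40 mm column; origin at the centre of its underside on the bench, on the swivel axis. Over it the yoke is 225 mm wide over its pivot knobs. It does not move
- beam (a point): the middle of the lamp head, on both the swivel and the tilt axis, 200 mm above the bench always. Its axes turn with the head: x = the beam's direction, out of the white lens face; y = along the tilt axis, to the lamp's left; z = the head's up. The head is a black box 180 mm wide (y), 120 mm high (z), 45 mm deep (x), cooling fins 10 mm more behind
- bail (a point): middle of the bail handle's grip, a round black bar 16 mm thick, 138 mm long, level, along the head's y; two thin steel side arms (132 mm between centres) join it to the head's back. In the head's axes it is 135.6 mm behind (-x) and 34.6 mm above (z) beam: 140 mm away, elevation tilt + 0.25 rad. Axes: the head's. Pinched across, the round bar can turn between the pads
- bowl: the turned wooden bowl, round, open, 130 mm across the rim, 55 mm high, loose on the bench; origin at the centre of its underside, z up. It only has to be lit
- bowl_mid (a point): the middle of the bowl, 30 mm above the bench on its axis: the point to aim at
- pad: the control pad's fixed aluminium plate, 84 mm (x) x 206 mm (y) x 8 mm; origin at the centre of its underside; the row of key blocks runs along its y
- key_round (a joint): 0 = up, 0.006 m = fully down; a spring key pressed straight down, about 0.5 N to start and 3.5 N fully down, springs back when let go (it counts as pressed beyond 4 mm). A disc 38 mm across, white plastic, on a black 62 x 62 x 28 mm block standing on the pad's 8 mm plate (block top 36 mm above the bench); blocks 66 mm apart in a row, in any order
- round_top (a point): centre of the round key's top face, 48 mm above the bench when up; x and y axes as the pad's
- key_bar (a joint): 0 = up, 0.006 m = fully down; a spring key pressed straight down, about 0.5 N to start and 3.5 N fully down, springs back when let go (it counts as pressed beyond 4 mm). A bar 22 x 52 mm (long side along the pad's row, y), white plastic, on a black 62 x 62 x 28 mm block standing on the pad's 8 mm plate (block top 36 mm above the bench); blocks 66 mm apart in a row, in any order
- bar_top (a point): centre of the bar key's top face, 48 mm above the bench when up
- key_square (a joint): 0 = up, 0.006 m = fully down; a spring key pressed straight down, about 0.5 N to start and 3.5 N fully down, springs back when let go (it counts as pressed beyond 4 mm). The key to leave alone: a square 34 x 34 mm, white plastic, on a black 62 x 62 x 28 mm block standing on the pad's 8 mm plate (block top 36 mm above the bench); blocks 66 mm apart in a row, in any order
- square_top (a point): centre of the square key's top face, 48 mm above the bench when up
- tin: bystander: oblong finish tin, 60 x 100 mm, 150 mm high plus a 20 mm cap, steel with a yellow band; origin at the centre of its underside
- mug: bystander: white mug, 84 mm across, 100 mm high, with a handle on its +y side that makes it about 120 mm long; origin at the centre of its underside
- glue: bystander: white plastic bottle, 64 mm across, 195 mm high; origin at the centre of its underside; stands beside the pad or behind the lamp
- jar: bystander: amber glass jar with a steel lid, 72 mm across, 150 mm high; origin at the centre of its underside; stands beside the pad or behind the lamp
Mind the look-alikes: they are no part of the job. Of the things that look like the bowl, take the one that is nearest to the robot's base at the start.

How it is judged:
By the outcome, as a careful person would: the job done as asked, in the order asked, and still so for the second after the job is handed in, with the robot touching nothing.
It also fails if it takes over 64 s, if anything falls off the work surface, if the arm or the gripper's body presses on something with over 40 N, if the wrist force passes 120 N, or if a joint passes its speed limit or range.

ROBOT

A 6-joint arm with a two-finger parallel gripper is mounted at the origin on the work surface. World frame = base frame: x ahead of the robot, y to its left, z up, the work surface at z = 0. Lengths are in m, angles in rad, forces in N, time in s.
With the tool pointing down it reaches from about 0.35 to 0.975 m from the base axis. Payload 4.9 kg.
Tool frame: the origin (TCP) lies at the very end of the fingers, on their centre line; the grasp point (between the pads) lies 19 mm behind it; z points along the fingers, y is the line along which they close (so a half turn about z gives the same grasp; the last joint's range is limited). The gripper opens to 85 mm and grips with 20 to 120 N. Pads are 22 mm wide; open, the fingers measure 114 mm over their backs; the gripper's body (76 mm by 85 mm) begins 54 mm behind the grasp point. The pads swing forward as they close: fully open they stand 13 mm farther back than shut.
Start: joints at [-1.462, 0.053, 1.613, -0, 1.476, -0.119], TCP at [0.141, -0.609, 0.231] pointing down, gripper open.
Joint ranges: [-3.01, 3.01], [-1.01, 2.22], [0.06, 2.58], [-1.02, 4.17], [0.09, 2.62], [-3.14, 3.14]. Speed limits (rad/s): [2.57, 2.57, 3.14, 3.14, 3.14, 3.14].

INTERFACE

Orientations are given as a unit quaternion [w, x, y, z].
In Python, from plant import monitor, vision, manip gives the robot as it stands. The module is installed in compiled form; this text tells all that it offers.
- The arm moves only by the tool arm_command, never from a script. Its argument "rows" is a list of rows, each a list of 3 entries, a list of its own where there are three numbers: the finger opening in mm, from 0 to 85.4, then the shift along the world's x, y, z in units of 30 cm (1.0 is 30 cm), then the turn, a rotation vector about the world's x, y, z in units of pi/2 rad (1.0 is pi/2 rad). In form: [[claw, [x, y, z], [wx, wy, wz]], ...]. A call has 1 to 12 rows; each row is the pose to reach, as a shift and turn from the pose commanded when the call began; what a row does not reach only later rows make up. A row lasts 1/12 s, in which the tool goes at most 41.7 mm and 7.16 degrees, less where a joint would pass 70% of its speed; a pose out of reach is approached as far as the arm can. A call with a number of a shift or a turn outside -1 to 1 is refused whole. A call with a gripper value outside its range is refused whole. The fingers move at their own pace and stop on an object; the grip force is fixed at half the most. Time passes only in rows, so rows that repeat a pose let the fingers close. It gives the time, the measured TCP pose, the force, the opening and the grip force at its end, in the units of the state.
- monitor.state(): the state, without advancing time (a new reading comes with each control period).
- vision.grab_frame(name): name is "side" or "top"; returns a dict with "color" (480x640x3 uint8, red, green, blue), "z_map" (480x640 float32, m along the optical axis (not along the pixel's ray), 0 where there is no reading), "mtx" (3x3 intrinsics, pixels), "k1" (the pictures are not rectified: a ray, as slopes to the right and down, at radius r is drawn at 1 + k1 r^2 times it, then the intrinsics apply), "R" (3x3) and "t" (3): a world point X has camera coordinates R X + t. Camera axes: x right, y down, z forward; pixel columns grow to the right and rows downward; lengths in m; the calibration is good to about 2 mm. A picture is of the moment at which its call begins.
- manip.job_done(): hands the job in; it is judged then, once.
The state is a dict: "time": time; "joint_pos": joint angles; "joint_vel": joint speeds; "joint_efforts": joint torques, N m; "tool_pos": TCP position; "tool_rot": TCP orientation; "contact_force": force on the tool from outside, world axes, zero at the start; "ft_torque": the same for the moment, N m; "gripper_width": opening from 0.0 (shut) to 1.0 (fully open); "grasp_force": force on a finger pad.
Only numpy, scipy, OpenCV 4.12 (cv2) and the standard library are available. Lean on these libraries where they do the work, as an engineer would, in place of code of your own. Each camera call takes 0.05 s, during which the arm holds its last target. There are 200 camera calls.

## Working session

There is one attempt and no reset: what is moved stays moved. The work goes in short steps, Python scripts to look and compute and a tool call to move; the robot and the scene stay as the last step left them, time stands still between calls to the robot, and variables do not carry over. Pictures are saved under pics/ and viewed, at most 10 in all, crops included, and the job is handed in when it is done.

Besides the shell and the picture viewer there is one more tool, called after "Request:" as name([rows], argument=value, ...), one row to a line, values as JSON. arm_command: Moves the arm, as the interface text tells. Shifts and turns lie within -1 to 1; 1 stands for 30 cm of shift or pi/2 rad of turn. Its arguments: {"type":"object","properties":{"rows":{"type":"array"}},"required":["rows"]}

```bash
mkdir -p pics
cat > h.py <<'E'
import numpy as np, cv2
from plant import monitor, vision, manip
def grab(n):
    f=vision.grab_frame(n); np.savez('%s.npz'%n,**f); return f
def load(n): return dict(np.load('%s.npz'%n))
def rays(f,uv):
    uv=np.atleast_2d(np.array(uv,float)); K=f['mtx']; d=(uv-[K[0,2],K[1,2]])/[K[0,0],K[1,1]]
    u=d.copy()
    for _ in range(20): u=d/(1+float(f['k1'])*(u**2).sum(1,keepdims=True))
    return np.c_[u,np.ones(len(u))]
def onplane(f,uv,z):
    r=rays(f,uv)@f['R']; c=-f['R'].T@f['t']; s=(z-c[2])/r[:,2]; return c+r*s[:,None]
def cloud(f):
    v,u=np.mgrid[0:480,0:640]; r=rays(f,np.c_[u.ravel(),v.ravel()]); z=f['z_map'].ravel()
    P=(r*z[:,None]-f['t'])@f['R']; P[z==0]=np.nan; return P.reshape(480,640,3)
def proj(f,X):
    c=np.atleast_2d(X)@f['R'].T+f['t']; s=c[:,:2]/c[:,2:]; s=s*(1+float(f['k1'])*(s**2).sum(1,keepdims=True))
    return s*[f['mtx'][0,0],f['mtx'][1,1]]+[f['mtx'][0,2],f['mtx'][1,2]]
E
python3 - <<'E'
from h import *
for n in('top','side'):
    f=grab(n); cv2.imwrite('pics/%s0.png'%n,f['color'][...,::-1]); print(n,-f['R'].T@f['t'],f['R'][2],f['mtx'][0,0],f['k1'],(f['z_map']==0).mean())
print(monitor.state())
E
```

```text
top [0.34472854 0.00884947 1.34594275] [ 0.21906052  0.00261208 -0.97570778] 462.39382015681156 -0.020658025727949912 0.00404296875
side [0.26209391 0.62699184 0.69966193] [ 0.36575057 -0.70967067 -0.60215784] 438.5460353938257 0.005302752324375133 0.003818359375
{'time': 0.1, 'joint_pos': array([-1.46203463e+00,  5.33168940e-02,  1.61417985e+00, -1.47060458e-05,
        1.47598838e+00, -1.19012106e-01]), 'joint_vel': array([ 0.00046179, -0.00151278, -0.00181184,  0.00073813,  0.0009897 ,
        0.00021678]), 'joint_efforts': array([ 4.82846190e-06, -3.94904387e+01, -3.71364927e+01, -1.57079662e-04,
        3.88653614e-03, -7.36844186e-08]), 'tool_pos': array([ 0.14105748, -0.60828823,  0.23015597]), 'tool_rot': array([-9.46256035e-04,  9.93521368e-01,  1.13641520e-01, -2.46963812e-06]), 'contact_force': array([ 0.26658774,  0.67669875, -0.45312751]), 'ft_torque': array([0.00428597, 0.02389665, 0.0017523 ]), 'grasp_force': 0.0, 'gripper_width': 0.998644948451402}
```

View pics/top0.png

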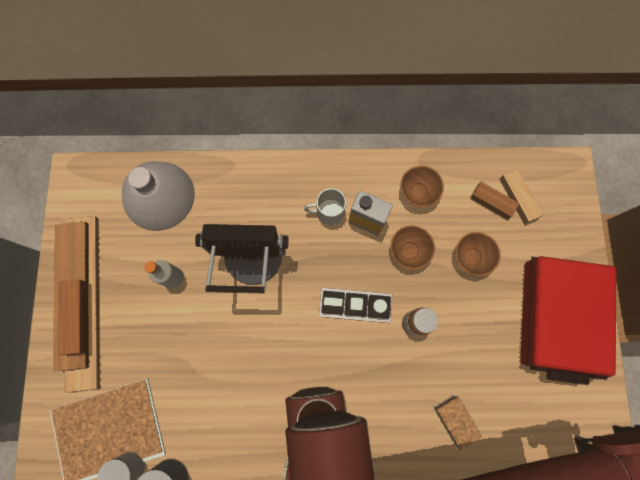

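View pics/side0.png

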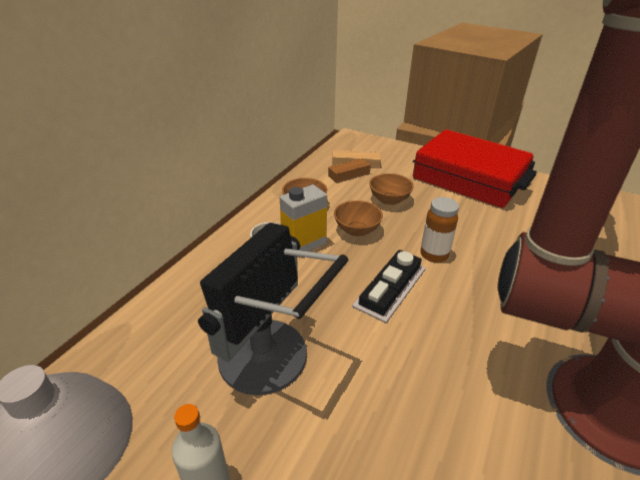

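Top view: the lamp head is at about (240,240) with its bail bar at (236,289). The pad is at (356,306) with keys bar (333,302), square (357,304) and round (380,306). Bowl candidates are (421,187), (412,249) and (477,255); the tin is at (370,215), mug (330,207), jar (422,321) and bottle (162,272).

Run:
```python
from h import *
from scipy.optimize import least_squares
f=load('top');P=cloud(f);g=load('side');Q=cloud(g)
def fitc(p,R=None):
    if R: r=least_squares(lambda q:np.hypot(p[:,0]-q[0],p[:,1]-q[1])-R,p.mean(0)[:2],loss='soft_l1',f_scale=.002); return r.x,np.sqrt(np.mean(r.fun**2))
hsv=cv2.cvtColor(f['color'],cv2.COLOR_RGB2HSV)
print('hsv bowl/table',hsv[249,395],hsv[249,430],hsv[350,250])
for (u,v) in [(421,187),(412,249),(477,255)]:
    c0=onplane(f,(u,v),.05)[0]
    out=[]
    for A in(P,Q):
        p=A.reshape(-1,3); k=(np.abs(p[:,2]-.0545)<.004)&(np.hypot(p[:,0]-c0[0],p[:,1]-c0[1])<.09); p=p[k]
        if len(p)>20: out.append((fitc(p,.0635)[0].round(4),len(p)))
    print((u,v),c0.round(3),np.hypot(*c0[:2]).round(3),out)
# white keys
S=hsv; m=((S[...,1]<60)&(S[...,2]>170)).astype(np.uint8); m[:285]=0;m[330:]=0;m[:,:318]=0;m[:,395:]=0
n,l,st,ce=cv2.connectedComponentsWithStats(m)
for i in range(1,n):
    if st[i,4]>20:
        cn=cv2.findContours((l==i).astype(np.uint8),0,2)[0][0]; print(st[i],onplane(f,ce[i],.048).round(4),cv2.minAreaRect(cn))
# lamp: high points
for nm,A in(('top',P),('side',Q)):
    p=A.reshape(-1,3);k=(p[:,2]>.1)&(p[:,0]>.25)&(p[:,0]<.75)&(p[:,1]>.1)&(p[:,1]<.5)
    p=p[k];print(nm,len(p),p.min(0),p.max(0))
for (u,v) in [(210,289),(236,289),(263,290),(212,250),(266,252),(200,240),(284,242),(205,228),(275,230),(240,235)]: print((u,v),P[v,u].round(4))
for (u,v) in [(345,262),(322,287),(302,312),(250,260)]: print('s',(u,v),Q[v,u].round(4))
# tall obstacles
for nm,uv,z in(('tin',(372,207),.15),('mug',(331,206),.1),('jar',(424,321),.15),('glue',(152,267),.19)): print(nm,onplane(f,uv,z).round(3), P[uv[1],uv[0]].round(3))
```

```text
hsv bowl/table [ 13 152 104] [ 12 144  94] [ 16 112 200]
(421, 187) [ 0.803 -0.293  0.05 ] 0.854 [(array([ 0.8042, -0.2934]), 275), (array([ 0.8015, -0.2912]), 150)]
(412, 249) [ 0.616 -0.256  0.05 ] 0.667 [(array([ 0.6206, -0.2557]), 277), (array([ 0.6202, -0.2556]), 285)]
(477, 255) [ 0.596 -0.441  0.05 ] 0.741 [(array([ 0.5994, -0.4394]), 289), (array([ 0.5987, -0.4405]), 214)]
[319 288  73  35 377] [[ 0.4582 -0.0794  0.048 ]] ((355.47540283203125, 304.7705078125), (71.34215545654297, 28.79036521911621), 5.194429397583008)
[324 298  18   8 125] [[ 0.4691 -0.0259  0.048 ]] ((332.5, 301.5), (7.0, 17.0), 90.0)
[351 298  12  12 130] [[ 0.463  -0.0918  0.048 ]] ((356.5, 303.5), (11.0, 11.0), 90.0)
[374 300  13  12 128] [[ 0.4563 -0.1575  0.048 ]] ((380.0, 305.5), (11.0, 12.0), 90.0)
top 3844 [0.47286246 0.10022697 0.10020798] [0.74980968 0.49919586 0.26735658]
side 12331 [0.47015295 0.10008302 0.10001925] [0.74997864 0.49989067 0.26357513]
(210, 289) [0.4816 0.2692 0.2588]
(236, 289) [0.4804 0.2069 0.2624]
(263, 290) [0.4777 0.1436 0.2599]
(212, 250) [0.581  0.274  0.2339]
(266, 252) [0.5747 0.141  0.2324]
(200, 240) [0.6105 0.3091 0.2178]
(284, 242) [0.6026 0.0979 0.2185]
(205, 228) [0.6307 0.2873 0.2589]
(275, 230) [0.6247 0.1172 0.254 ]
(240, 235) [0.6123 0.2017 0.2578]
s (345, 262) [0.4708 0.1506 0.2542]
s (322, 287) [0.474  0.2206 0.2582]
s (302, 312) [0.4761 0.2743 0.2559]
s (250, 260) [0.6    0.221  0.2578]
tin [[ 0.712 -0.134  0.15 ]] [ 0.712 -0.134  0.149]
mug [[ 0.732 -0.024  0.1  ]] [ 0.761 -0.027  0.007]
jar [[ 0.407 -0.256  0.15 ]] [ 0.407 -0.256  0.147]
glue [[0.548 0.436 0.19 ]] [0.547 0.435 0.194]
```

```bash
cat > lamp.py <<'E'
from h import *
from scipy.optimize import least_squares
def bar(f,guess,r=.1):
    """axis line of the bail grip: points near guess, offset 8 mm from surface along view, fitted as a cylinder"""
    P=cloud(f).reshape(-1,3); d=P-guess; k=(np.abs(d[:,2])<.02)&(np.hypot(d[:,0],d[:,1])<.075)
    return P[k]
def fitbar(frames,guess,yaw):
    pts=[bar(f,guess) for f in frames]
    def res(q,p):
        c=q[:3]; a=np.array([-np.sin(q[3]),np.cos(q[3]),0])
        d=p-c; t=d@a; return np.linalg.norm(d-np.outer(t,a),axis=1)-.008
    out=[]
    for p in pts+[np.vstack(pts)]:
        r=least_squares(lambda q:np.r_[res(q,p),((p-q[:3])@[-np.sin(yaw),np.cos(yaw),0]).mean()*.0],np.r_[guess,yaw],loss='soft_l1',f_scale=.002)
        q=r.x; a=np.array([-np.sin(q[3]),np.cos(q[3]),0]); t=(p-q[:3])@a
        k=np.abs(res(q,p))<.004; lo,hi=np.percentile(t[k],[0.5,99.5])
        m=q[:3]+a*(lo+hi)/2
        out.append((m,q[3],hi-lo,k.sum(),len(p)))
    return out
E
python3 - <<'E'
from lamp import *
f=load('top');g=load('side')
for o in fitbar([f,g],np.array([.478,.207,.254]),-.03): print([np.round(x,4) for x in o])
# foot disc: dark pixels low
for nm,F in(('t',f),('s',g)):
    P=cloud(F);h=cv2.cvtColor(F['color'],cv2.COLOR_RGB2HSV); p=P.reshape(-1,3)
    k=(p[:,2]>.003)&(p[:,2]<.05)&(np.hypot(p[:,0]-.608,p[:,1]-.203)<.1)
    q=p[k]; print(nm,np.histogram(q[:,2],bins=np.arange(0,.051,.005))[0])
    zt=np.median(q[(q[:,2]<.03)&(q[:,2]>.006)][:,2]); q=q[np.abs(q[:,2]-zt)<.006]
    # outer boundary points by angle
    c=np.array([.608,.203])
    for _ in range(5):
        d=q[:,:2]-c; a=np.arctan2(d[:,1],d[:,0]); r=np.hypot(*d.T); b=((a+np.pi)/(2*np.pi)*48).astype(int)
        e=np.array([q[b==i][r[b==i].argmax(),:2] for i in range(48) if (b==i).any() and r[b==i].max()>.072])
        s=least_squares(lambda v:np.hypot(e[:,0]-v[0],e[:,1]-v[1])-.084,c,loss='soft_l1',f_scale=.002); c=s.x
    print(nm,zt,c,len(e),np.abs(s.fun).mean())
    k=(np.hypot(p[:,0]-.608,p[:,1]-.203)<.11)&(p[:,2]>.235)&(p[:,0]>.55); q=p[k]
    m=np.median(q,0); print(' headpts',len(q),m)
# dome/other heights near
P=cloud(f); print('dome',P[195,160],P[180,140])
cr=f['color'][150:330,300:500]; cv2.imwrite('pics/crop.png',cv2.resize(cr,None,fx=3,fy=3)[...,::-1])
E
```

```text
[array([0.4832, 0.21  , 0.2546]), np.float64(-0.019), np.float64(0.1396), np.int64(399), np.int64(473)]
[array([0.4816, 0.2108, 0.2532]), np.float64(-0.0146), np.float64(0.1391), np.int64(886), np.int64(1033)]
[array([0.4821, 0.2102, 0.2536]), np.float64(-0.0136), np.float64(0.14), np.int64(1279), np.int64(1506)]
t [ 65  93 305 421 206  49  14   3   3   1]
t 0.016671027361921602 [0.61111432 0.20588674] 24 0.0005740681278227124
 headpts 1660 [0.61033133 0.20512814 0.25897513]
s [  67  287 1719 1381  307  113   39   34   36   38]
s 0.014748306881196337 [0.60867828 0.20645853] 35 0.0007739714110460499
 headpts 3286 [0.6011834  0.22448285 0.25689836]
dome [0.76967934 0.45926396 0.10382245] [0.7935196  0.49586083 0.16196881]
```

View pics/crop.png

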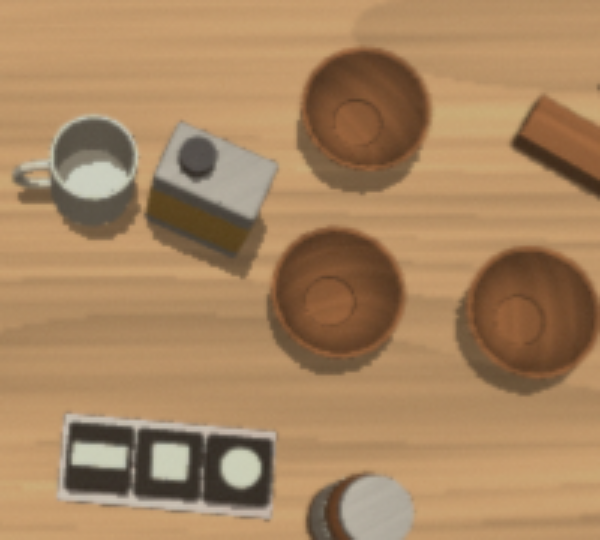

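The three bowls look the same; in the crop they sit at (366,108), (338,292) and (532,312). The middle one, at top-view pixel (412,249), is nearest the base (0.667 m against 0.741 and 0.854). In the crop the keys are bar (100,457), square (170,463) and round (241,468).

Request:
arm_command([
  [85, [0.2, 0.2, 0.4], [0, 0, 0.1]],
  [85, [0.667, 1, 0.4], [0, 0, 0.3]],
  [85, [0.667, 1, 0.4], [0, 0, 0.3]],
  [85, [0.667, 1, 0.4], [0, 0, 0.3]],
  [85, [0.667, 1, 0.4], [0, 0, 0.3]],
  [85, [0.667, 1, 0.4], [0, 0, 0.3]],
  [85, [0.667, 1, 0.4], [0, 0, 0.3]],
  [85, [0.667, 1, 0.4], [0, 0, 0.3]],
  [85, [0.667, 1, 0.4], [0, 0, 0.3]],
  [85, [0.667, 1, 0.4], [0, 0, 0.3]],
])

```text
time: 0.93
tool_pos: [0.3432, -0.3055, 0.3531]
tool_rot: [0.001, 0.939, 0.344, 0.001]
contact_force: [0.9, -0.8, 0.8]
gripper_width: 0.997
grasp_force: 0.0
```

Request:
arm_command([
  [85, [0.333, 0.9, 0], [0, 0, 0.3]],
  [85, [0.333, 0.9, 0], [0, 0, 0.3]],
  [85, [0.333, 0.9, 0], [0, 0, 0.3]],
  [85, [0.333, 0.9, 0], [0, 0, 0.3]],
  [85, [0.333, 0.9, 0], [0, 0, 0.3]],
  [85, [0.333, 0.9, 0], [0, 0, 0.3]],
  [85, [0.333, 0.9, 0], [0, 0, 0.3]],
  [85, [0.333, 0.9, 0], [0, 0, 0.3]],
])

```text
time: 1.6
tool_pos: [0.4419, -0.0332, 0.3508]
tool_rot: [-0.001, 0.831, 0.556, 0.001]
contact_force: [0.5, -0.3, -0.9]
gripper_width: 0.997
grasp_force: 0.0
```

Request:
arm_command([
  [85, [0.137, 0.83, 0], [0, 0, 0.245]],
  [85, [0.137, 0.83, 0], [0, 0, 0.245]],
  [85, [0.137, 0.83, 0], [0, 0, 0.245]],
  [85, [0.137, 0.83, 0], [0, 0, 0.245]],
  [85, [0.137, 0.83, 0], [0, 0, 0.245]],
  [85, [0.137, 0.83, 0], [0, 0, 0.245]],
  [85, [0.137, 0.83, 0], [0, 0, 0.245]],
  [85, [0.137, 0.83, 0], [0, 0, 0.245]],
  [85, [0.137, 0.83, 0], [0, 0, 0.245]],
])

```text
time: 2.35
tool_pos: [0.4821, 0.2097, 0.3507]
tool_rot: [-0.0, 0.713, 0.702, -0.001]
contact_force: [-0.5, 0.2, 0.8]
gripper_width: 0.99
grasp_force: 0.0
```

Request:
arm_command([
  [85, [0, 0, -0.13], [0, 0, 0]],
  [85, [0, 0, -0.26], [0, 0, 0]],
  [85, [0, 0, -0.386], [0, 0, 0]],
  [85, [0, 0, -0.386], [0, 0, 0]],
  [40, [0, 0, -0.386], [0, 0, 0]],
  [25, [0, 0, -0.386], [0, 0, 0]],
  [25, [0, 0, -0.386], [0, 0, 0]],
  [25, [0, 0, -0.386], [0, 0, 0]],
  [25, [0, 0, -0.386], [0, 0, 0]],
  [25, [0, 0, -0.386], [0, 0, 0]],
])

```text
time: 3.18
tool_pos: [0.483, 0.2104, 0.2373]
tool_rot: [0.001, 0.713, 0.702, 0.001]
contact_force: [-0.2, 0.6, -0.6]
gripper_width: 0.294
grasp_force: 0.0
```

Request:
arm_command([
  [8, [0, 0, 0], [0, 0, 0]],
  [8, [0, 0, 0], [0, 0, 0]],
  [8, [0, 0, 0], [0, 0, 0]],
  [8, [0, 0, 0], [0, 0, 0]],
])

```text
time: 3.52
tool_pos: [0.4793, 0.2104, 0.2363]
tool_rot: [-0.003, 0.713, 0.702, -0.003]
contact_force: [-13.0, -1.6, 6.5]
gripper_width: 0.163
grasp_force: 58.3
```

Run:
```python
import numpy as np
A=np.array([.610,.2065]); L=.14; y0,y1=-.016,-1.548; e0,e1=.393,.6024
b=lambda y,e: np.r_[A-L*np.cos(e)*np.array([np.cos(y),np.sin(y)]),.2+L*np.sin(e)]
p0=b(y0,e0); print(p0)
N=32
for i in range(1,N+1):
    s=i/N; y=y0+(y1-y0)*s; e=e0+(e1-e0)*s
    k=(i-1)//8*8/N; ps=b(y0+(y1-y0)*k,e0+(e1-e0)*k)
    print(i,np.round((b(y,e)-ps)/.3,3).tolist(), round((y1-y0)*(s-k)/(np.pi/2),3))
```

```text
[0.48068955 0.20856914 0.2536146 ]
1 [0.002, 0.021, 0.003] -0.03
2 [0.005, 0.041, 0.006] -0.061
3 [0.009, 0.061, 0.008] -0.091
4 [0.014, 0.081, 0.011] -0.122
5 [0.02, 0.1, 0.014] -0.152
6 [0.027, 0.12, 0.017] -0.183
7 [0.034, 0.138, 0.02] -0.213
8 [0.043, 0.157, 0.022] -0.244
9 [0.009, 0.018, 0.003] -0.03
10 [0.02, 0.035, 0.005] -0.061
11 [0.031, 0.052, 0.008] -0.091
12 [0.043, 0.068, 0.011] -0.122
13 [0.055, 0.083, 0.014] -0.152
14 [0.069, 0.098, 0.016] -0.183
15 [0.083, 0.112, 0.019] -0.213
16 [0.097, 0.125, 0.022] -0.244
17 [0.015, 0.013, 0.003] -0.03
18 [0.031, 0.024, 0.005] -0.061
19 [0.047, 0.035, 0.008] -0.091
20 [0.064, 0.045, 0.011] -0.122
21 [0.081, 0.054, 0.013] -0.152
22 [0.098, 0.063, 0.016] -0.183
23 [0.116, 0.07, 0.019] -0.213
24 [0.134, 0.077, 0.021] -0.244
25 [0.018, 0.006, 0.003] -0.03
26 [0.037, 0.01, 0.005] -0.061
27 [0.055, 0.014, 0.008] -0.091
28 [0.074, 0.017, 0.01] -0.122
29 [0.092, 0.019, 0.013] -0.152
30 [0.111, 0.02, 0.015] -0.183
31 [0.13, 0.02, 0.018] -0.213
32 [0.148, 0.019, 0.02] -0.244
```

Request:
arm_command([
  [8, [-0.007, 0.021, 0.003], [0, 0, -0.03]],
  [8, [-0.004, 0.041, 0.006], [0, 0, -0.061]],
  [8, [0.0, 0.061, 0.008], [0, 0, -0.091]],
  [8, [0.005, 0.081, 0.011], [0, 0, -0.122]],
  [8, [0.011, 0.1, 0.014], [0, 0, -0.152]],
  [8, [0.018, 0.12, 0.017], [0, 0, -0.183]],
  [8, [0.025, 0.138, 0.02], [0, 0, -0.213]],
  [8, [0.034, 0.157, 0.022], [0, 0, -0.244]],
  [8, [0.034, 0.157, 0.022], [0, 0, -0.244]],
])

```text
time: 4.27
tool_pos: [0.4915, 0.2576, 0.24]
tool_rot: [-0.001, 0.833, 0.553, -0.002]
contact_force: [0.8, 0.4, -6.7]
gripper_width: 0.166
grasp_force: 58.8
```

Request:
arm_command([
  [8, [0.009, 0.018, 0.003], [0, 0, -0.03]],
  [8, [0.02, 0.035, 0.005], [0, 0, -0.061]],
  [8, [0.031, 0.052, 0.008], [0, 0, -0.091]],
  [8, [0.043, 0.068, 0.011], [0, 0, -0.122]],
  [8, [0.055, 0.083, 0.014], [0, 0, -0.152]],
  [8, [0.069, 0.098, 0.016], [0, 0, -0.183]],
  [8, [0.083, 0.112, 0.019], [0, 0, -0.213]],
  [8, [0.097, 0.125, 0.022], [0, 0, -0.244]],
  [8, [0.097, 0.125, 0.022], [0, 0, -0.244]],
])

```text
time: 5.02
tool_pos: [0.5209, 0.2948, 0.2471]
tool_rot: [-0.0, 0.923, 0.384, -0.002]
contact_force: [0.0, -0.0, -5.6]
gripper_width: 0.163
grasp_force: 58.6
```

Request:
arm_command([
  [8, [0.015, 0.013, 0.003], [0, 0, -0.03]],
  [8, [0.031, 0.024, 0.005], [0, 0, -0.061]],
  [8, [0.047, 0.035, 0.008], [0, 0, -0.091]],
  [8, [0.064, 0.045, 0.011], [0, 0, -0.122]],
  [8, [0.081, 0.054, 0.013], [0, 0, -0.152]],
  [8, [0.098, 0.063, 0.016], [0, 0, -0.183]],
  [8, [0.116, 0.07, 0.019], [0, 0, -0.213]],
  [8, [0.134, 0.077, 0.021], [0, 0, -0.244]],
  [8, [0.134, 0.077, 0.021], [0, 0, -0.244]],
])

```text
time: 5.77
tool_pos: [0.5617, 0.318, 0.254]
tool_rot: [-0.0, 0.979, 0.202, -0.001]
contact_force: [0.1, 0.2, -5.8]
gripper_width: 0.168
grasp_force: 58.6
```

Request:
arm_command([
  [8, [0.018, 0.006, 0.003], [0, 0, -0.03]],
  [8, [0.037, 0.01, 0.005], [0, 0, -0.061]],
  [8, [0.055, 0.014, 0.008], [0, 0, -0.091]],
  [8, [0.074, 0.017, 0.01], [0, 0, -0.122]],
  [8, [0.092, 0.019, 0.013], [0, 0, -0.152]],
  [8, [0.111, 0.02, 0.015], [0, 0, -0.183]],
  [8, [0.13, 0.02, 0.018], [0, 0, -0.213]],
  [8, [0.148, 0.019, 0.02], [0, 0, -0.244]],
  [8, [0.148, 0.019, 0.02], [0, 0, -0.244]],
  [8, [0.148, 0.019, 0.02], [0, 0, -0.244]],
])

```text
time: 6.6
tool_pos: [0.6063, 0.3236, 0.2607]
tool_rot: [-0.0, 1.0, 0.012, 0.0]
contact_force: [1.1, 1.9, -4.5]
gripper_width: 0.165
grasp_force: 58.6
```

Run:
```python
from lamp import *
f=grab('top');g=grab('side')
cv2.imwrite('pics/two1.png',np.vstack([f['color'][130:370,100:500],g['color'][170:410,100:500]])[...,::-1])
```

```text
(no output)
```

View pics/two1.png

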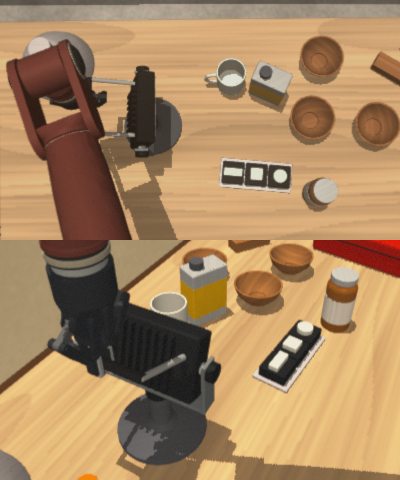

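Request:
arm_command([
  [30, [0, 0, 0], [0, 0, 0]],
  [70, [0, 0, 0], [0, 0, 0]],
  [70, [0, 0, 0], [0, 0, 0]],
  [70, [0, 0, 0], [0, 0, 0]],
  [70, [0, 0, 0], [0, 0, 0]],
  [70, [0, 0, 0.1], [0, 0, 0]],
  [70, [0, 0, 0.22], [0, 0, 0]],
  [70, [0, 0, 0.35], [0, 0, 0]],
  [70, [0, 0, 0.46], [0, 0, 0]],
  [70, [0, 0, 0.46], [0, 0, 0]],
])

```text
time: 7.53
tool_pos: [0.6078, 0.3242, 0.4103]
tool_rot: [-0.003, 1.0, 0.011, 0.007]
contact_force: [-0.1, -0.1, 1.9]
gripper_width: 0.82
grasp_force: 0.0
```

Request:
arm_command([
  [70, [-0.45, -0.9, 0], [0, 0, 0]],
  [70, [-0.45, -0.9, 0], [0, 0, 0]],
  [70, [-0.45, -0.9, 0], [0, 0, 0]],
  [70, [-0.45, -0.9, 0], [0, 0, 0]],
  [70, [-0.45, -0.9, 0], [0, 0, 0]],
  [70, [-0.45, -0.9, 0], [0, 0, 0]],
  [70, [-0.45, -0.9, 0], [0, 0, 0]],
  [70, [-0.45, -0.9, 0], [0, 0, 0]],
  [70, [-0.45, -0.9, 0], [0, 0, 0]],
])

```text
time: 8.28
tool_pos: [0.4704, 0.0516, 0.3999]
tool_rot: [0.0, 1.0, 0.009, 0.001]
contact_force: [0.5, 1.0, 0.5]
gripper_width: 0.817
grasp_force: 0.0
```

Request:
arm_command([
  [70, [-0.05, -0.7, 0], [0, 0, 0]],
  [70, [-0.05, -0.7, 0], [0, 0, 0]],
  [70, [-0.05, -0.7, 0], [0, 0, 0]],
  [70, [-0.05, -0.7, 0], [0, 0, 0]],
  [70, [-0.05, -0.7, 0], [0, 0, 0]],
  [70, [-0.05, -0.7, 0], [0, 0, 0]],
  [70, [-0.05, -0.7, 0], [0, 0, 0]],
])

```text
time: 8.87
tool_pos: [0.4566, -0.1575, 0.3984]
tool_rot: [-0.001, 1.0, 0.01, -0.0]
contact_force: [-0.6, -0.7, -0.1]
gripper_width: 0.822
grasp_force: 0.0
```

Run:
```python
from lamp import *
f=grab('top');g=grab('side')
cv2.imwrite('pics/two2.png',np.vstack([f['color'][130:370,100:500],g['color'][170:410,100:500]])[...,::-1])
for o in fitbar([f,g],np.array([.6074,.322,.279]),-1.548): print([np.round(x,4) for x in o])
```

```text
[array([0.6077, 0.322 , 0.2766]), np.float64(-1.5437), np.float64(0.1388), np.int64(393), np.int64(514)]
[array([0.6054, 0.3222, 0.2754]), np.float64(-1.5485), np.float64(0.1385), np.int64(1182), np.int64(1345)]
[array([0.606 , 0.3221, 0.2757]), np.float64(-1.548), np.float64(0.139), np.int64(1571), np.int64(1859)]
```

View pics/two2.png

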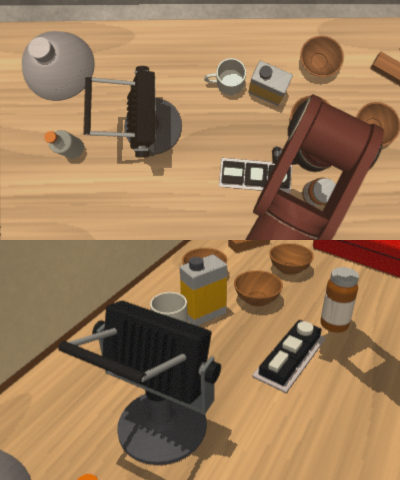

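```bash
cat > plane.py <<'E'
from lamp import *
C=np.array([.610,.206,.2])
def frame(y,t):
    x=np.array([np.cos(y)*np.cos(t),np.sin(y)*np.cos(t),-np.sin(t)]); Y=np.array([-np.sin(y),np.cos(y),0]); return np.array([x,Y,np.cross(x,Y)])
def check(f,g,y0,t0):
    for nm,F in(('top',f),('side',g)):
        P=cloud(F).reshape(-1,3)
        k=(np.abs(P[:,2])<.012)&(np.hypot(P[:,0]-.61,P[:,1]-.206)<.3)&(np.hypot(P[:,0]-.61,P[:,1]-.206)>.15); print(nm,'bench z',np.median(P[k][:,2]).round(4))
        M=frame(y0,t0); H=(P-C)@M.T
        for lab,k,ax in(('topface',(np.abs(H[:,2]-.06)<.006)&(np.abs(H[:,1])<.08)&(np.abs(H[:,0])<.018),2),('back',(np.abs(H[:,0]+.0325)<.006)&(np.abs(H[:,1])<.08)&(np.abs(H[:,2])<.05),0)):
            h=H[k]
            if len(h)<60: print(nm,lab,len(h)); continue
            o=[i for i in range(3) if i!=ax]; A=np.c_[h[:,o],np.ones(len(h))]
            r=least_squares(lambda q:A@q-h[:,ax],[0,0,0],loss='soft_l1',f_scale=.001).x
            n=np.zeros(3); n[ax]=1; n[o]=-r[:2]; w=M.T@n/np.linalg.norm(n)
            s='tilt %.4f'%(np.arctan2(-w[2],np.hypot(w[0],w[1])) if ax==0 else np.arctan2(w[:2]@[np.cos(y0),np.sin(y0)],w[2]))
            if ax==0: s+=' yaw %.4f'%np.arctan2(w[1],w[0])
            print(nm,lab,len(h),s,'off %.4f'%r[2])
        # head-frame extents along y via knobs
        k=(np.abs(H[:,0])<.03)&(np.abs(H[:,2])<.03)&(np.abs(H[:,1])>.09)&(np.abs(H[:,1])<.13); h=H[k][:,1]
        print(nm,'knob ends',len(h),np.percentile(h,[1,99]).round(4))
E
python3 - <<'E'
from plane import *
f=load('top');g=load('side')
for t in(.32,.35): check(f,g,-1.548,t)
for nm,F in(('t',f),('s',g)):
    p=cloud(F).reshape(-1,3); k=(np.abs(p[:,2]-.0545)<.004)&(np.hypot(p[:,0]-.62,p[:,1]+.2557)<.09); p=p[k]
    r=least_squares(lambda q:np.hypot(p[:,0]-q[0],p[:,1]-q[1])-.0635,[.62,-.2557],loss='soft_l1',f_scale=.002); print('bowl',nm,r.x,len(p))
E
```

```text
top bench z 0.0008
top topface 958 tilt 0.3283 off 0.0604
top back 283 tilt 0.3336 yaw -1.5458 off -0.0322
top knob ends 226 [-0.1156  0.1164]
side bench z -0.0014
side topface 934 tilt 0.3100 off 0.0599
side back 1631 tilt 0.3232 yaw -1.5487 off -0.0313
side knob ends 790 [-0.1168  0.1149]
top bench z 0.0008
top topface 936 tilt 0.3354 off 0.0604
top back 308 tilt 0.3506 yaw -1.5435 off -0.0320
top knob ends 226 [-0.1156  0.1164]
side bench z -0.0014
side topface 863 tilt 0.3190 off 0.0599
side back 1697 tilt 0.3296 yaw -1.5482 off -0.0313
side knob ends 788 [-0.1168  0.1149]
bowl t [ 0.61856874 -0.25693836] 81
bowl s [ 0.61988111 -0.25552582] 280
```

Request:
arm_command([
  [70, [0.2, 1, 0], [0, 0, 0]],
  [70, [0.2, 1, 0], [0, 0, 0]],
  [70, [0.2, 1, 0], [0, 0, 0]],
  [70, [0.2, 1, 0], [0, 0, 0]],
  [70, [0.2, 1, 0], [0, 0, 0]],
  [70, [0.2, 1, 0], [0, 0, 0]],
  [70, [0.2, 1, 0], [0, 0, 0]],
  [70, [0.2, 1, 0], [0, 0, 0]],
])

```text
time: 9.63
tool_pos: [0.5154, 0.1506, 0.3989]
tool_rot: [-0.001, 1.0, 0.015, -0.0]
contact_force: [0.7, -0.6, 0.3]
gripper_width: 0.815
grasp_force: 0.0
```

Request:
arm_command([
  [70, [0.3, 0.6, 0], [0, 0, 0]],
  [70, [0.3, 0.6, 0], [0, 0, 0]],
  [70, [0.3, 0.6, 0], [0, 0, 0]],
  [70, [0.3, 0.6, 0], [0, 0, 0]],
  [70, [0.3, 0.6, 0], [0, 0, 0]],
  [70, [0.3, 0.6, 0], [0, 0, 0]],
  [70, [0.3, 0.6, 0], [0, 0, 0]],
  [70, [0.3, 0.6, 0], [0, 0, 0]],
])

```text
time: 10.3
tool_pos: [0.605, 0.3253, 0.3989]
tool_rot: [0.0, 1.0, 0.012, -0.0]
contact_force: [-0.7, 0.1, -0.3]
gripper_width: 0.82
grasp_force: 0.0
```

Request:
arm_command([
  [70, [0, 0, -0.12], [0, 0, 0]],
  [70, [0, 0, -0.24], [0, 0, 0]],
  [70, [0, 0, -0.36], [0, 0, 0]],
  [70, [0, 0, -0.46], [0, 0, 0]],
  [70, [0, 0, -0.46], [0, 0, 0]],
  [25, [0, 0, -0.46], [0, 0, 0]],
  [25, [0, 0, -0.46], [0, 0, 0]],
  [25, [0, 0, -0.46], [0, 0, 0]],
  [25, [0, 0, -0.46], [0, 0, 0]],
])

```text
time: 11.05
tool_pos: [0.6074, 0.324, 0.2651]
tool_rot: [-0.001, 1.0, 0.011, 0.003]
contact_force: [0.0, 1.0, -0.2]
gripper_width: 0.296
grasp_force: 0.0
```

Request:
arm_command([
  [8, [0, 0, 0], [0, 0, 0]],
  [8, [0, 0, 0], [0, 0, 0]],
  [8, [0, 0, 0], [0, 0, 0]],
  [8, [0, 0, 0], [0, 0, 0]],
])

```text
time: 11.38
tool_pos: [0.6071, 0.3243, 0.2631]
tool_rot: [-0.001, 1.0, 0.011, 0.002]
contact_force: [1.7, 1.6, 5.5]
gripper_width: 0.163
grasp_force: 58.6
```

Request:
arm_command([
  [8, [0, -0.003, 0.009], [0, 0, 0]],
  [8, [0, -0.007, 0.019], [0, 0, 0]],
  [8, [0, -0.007, 0.019], [0, 0, 0]],
  [8, [0, -0.007, 0.019], [0, 0, 0]],
])

```text
time: 11.72
tool_pos: [0.6062, 0.3222, 0.2664]
tool_rot: [-0.001, 1.0, 0.011, 0.0]
contact_force: [2.0, 3.9, 1.4]
gripper_width: 0.163
grasp_force: 58.9
```

Request:
arm_command([
  [30, [0, 0, 0], [0, 0, 0]],
  [70, [0, 0, 0], [0, 0, 0]],
  [70, [0, 0, 0], [0, 0, 0]],
  [70, [0, 0, 0], [0, 0, 0]],
  [70, [0, 0, 0], [0, 0, 0]],
  [70, [0, 0, 0.1], [0, 0, 0]],
  [70, [0, 0, 0.22], [0, 0, 0]],
  [70, [0, 0, 0.35], [0, 0, 0]],
  [70, [0, 0, 0.46], [0, 0, 0]],
  [70, [0, 0, 0.46], [0, 0, 0]],
])

```text
time: 12.55
tool_pos: [0.6077, 0.3219, 0.4155]
tool_rot: [-0.003, 1.0, 0.011, 0.007]
contact_force: [-0.7, 0.4, 2.2]
gripper_width: 0.819
grasp_force: 0.0
```

Request:
arm_command([
  [70, [-0.45, -0.9, 0], [0, 0, 0]],
  [70, [-0.45, -0.9, 0], [0, 0, 0]],
  [70, [-0.45, -0.9, 0], [0, 0, 0]],
  [70, [-0.45, -0.9, 0], [0, 0, 0]],
  [70, [-0.45, -0.9, 0], [0, 0, 0]],
  [70, [-0.45, -0.9, 0], [0, 0, 0]],
  [70, [-0.45, -0.9, 0], [0, 0, 0]],
  [70, [-0.45, -0.9, 0], [0, 0, 0]],
  [70, [-0.45, -0.9, 0], [0, 0, 0]],
])

```text
time: 13.3
tool_pos: [0.4702, 0.0494, 0.4052]
tool_rot: [0.0, 1.0, 0.009, 0.001]
contact_force: [-0.1, -0.2, -0.7]
gripper_width: 0.82
grasp_force: 0.0
```

Run:
```python
from plane import *
f=grab('top');g=grab('side')
for o in fitbar([f,g],np.array([.6074,.320,.279]),-1.548): print([np.round(x,4) for x in o])
for t in(.33,.36): check(f,g,-1.548,t)
```

```text
[array([0.6065, 0.3208, 0.2784]), np.float64(-1.5413), np.float64(0.1401), np.int64(407), np.int64(523)]
[array([0.6049, 0.3208, 0.2774]), np.float64(-1.5405), np.float64(0.1389), np.int64(1171), np.int64(1339)]
[array([0.6054, 0.3207, 0.2776]), np.float64(-1.5407), np.float64(0.1395), np.int64(1574), np.int64(1862)]
top bench z 0.0009
top topface 685 tilt 0.3398 off 0.0602
top back 306 tilt 0.3548 yaw -1.5380 off -0.0324
top knob ends 204 [-0.1156  0.1163]
side bench z -0.0014
side topface 915 tilt 0.3242 off 0.0598
side back 1636 tilt 0.3399 yaw -1.5433 off -0.0313
side knob ends 806 [-0.1168  0.1152]
top bench z 0.0009
top topface 651 tilt 0.3653 off 0.0602
top back 336 tilt 0.3680 yaw -1.5400 off -0.0321
top knob ends 204 [-0.1156  0.1163]
side bench z -0.0014
side topface 850 tilt 0.3332 off 0.0599
side back 1695 tilt 0.3458 yaw -1.5427 off -0.0313
side knob ends 805 [-0.1168  0.1152]
```

The lamp is aimed, with tilt about 0.343 (0.353 wanted) and yaw about -1.541 (-1.547 wanted), and it holds. Both pictures so far showed it facing the bowl. Next, the round key.

Request:
arm_command([
  [0, [-0.05, -0.69, 0], [0, 0, 0]],
  [0, [-0.05, -0.69, 0], [0, 0, 0]],
  [0, [-0.05, -0.69, 0], [0, 0, 0]],
  [0, [-0.05, -0.69, 0], [0, 0, 0]],
  [0, [-0.05, -0.69, 0], [0, 0, 0]],
  [0, [-0.05, -0.69, 0], [0, 0, 0]],
  [0, [-0.05, -0.69, -0.95], [0, 0, 0]],
  [0, [-0.05, -0.69, -0.95], [0, 0, 0]],
  [0, [-0.05, -0.69, -0.95], [0, 0, 0]],
  [0, [-0.05, -0.69, -0.95], [0, 0, 0]],
  [0, [-0.05, -0.69, -0.95], [0, 0, 0]],
  [0, [-0.05, -0.69, -0.95], [0, 0, 0]],
])

```text
time: 14.4
tool_pos: [0.4569, -0.1538, 0.1525]
tool_rot: [-0.0, 1.0, 0.012, 0.0]
contact_force: [0.7, -0.9, -0.3]
gripper_width: 0.004
grasp_force: 0.0
```

Request:
arm_command([
  [0, [0, 0, -0.15], [0, 0, 0]],
  [0, [0, 0, -0.15], [0, 0, 0]],
  [0, [0, 0, -0.15], [0, 0, 0]],
  [0, [0, 0, -0.15], [0, 0, 0]],
  [0, [0, 0, -0.15], [0, 0, 0]],
  [0, [0, 0, -0.15], [0, 0, 0]],
])

```text
time: 14.9
tool_pos: [0.4585, -0.1564, 0.1133]
tool_rot: [0.001, 1.0, 0.011, 0.003]
contact_force: [-0.2, -0.4, 0.2]
gripper_width: -0.002
grasp_force: 0.0
```

Run:
```python
from h import *
s=monitor.state(); print(s['tool_pos'],s['gripper_width'],s['contact_force'])
g=grab('side'); cv2.imwrite('pics/key1.png',cv2.resize(g['color'][180:340,320:500],None,fx=3,fy=3)[...,::-1])
```

```text
[ 0.45851142 -0.15641534  0.1133304 ] -0.002423577046969551 [-0.18391105 -0.41650742  0.22626744]
```

View pics/key1.png

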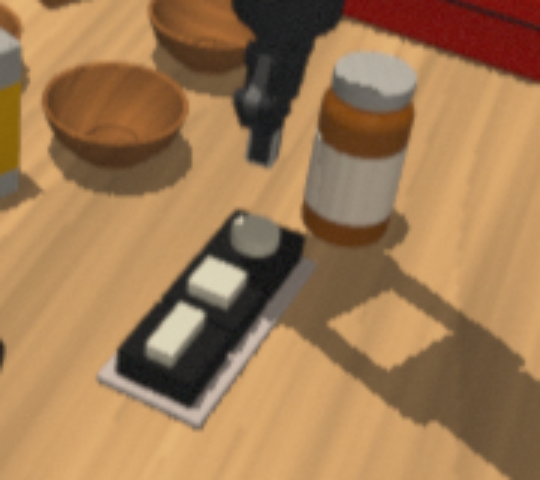

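The closed fingertips at (262,160) in the crop are above the round key at (255,235), clear of the jar. Pressing now.

Request:
arm_command([
  [0, [-0.007, -0.003, -0.1], [0, 0, 0]],
  [0, [-0.007, -0.003, -0.17], [0, 0, 0]],
  [0, [-0.007, -0.003, -0.2], [0, 0, 0]],
  [0, [-0.007, -0.003, -0.22], [0, 0, 0]],
  [0, [-0.007, -0.003, -0.235], [0, 0, 0]],
  [0, [-0.007, -0.003, -0.245], [0, 0, 0]],
  [0, [-0.007, -0.003, -0.245], [0, 0, 0]],
  [0, [-0.007, -0.003, -0.245], [0, 0, 0]],
])

```text
time: 15.62
tool_pos: [0.4543, -0.1566, 0.041]
tool_rot: [-0.001, 1.0, 0.011, -0.002]
contact_force: [-15.1, 7.0, 26.6]
gripper_width: -0.001
grasp_force: 13.4
```

Request:
arm_command([
  [0, [0, 0, 0.06], [0, 0, 0]],
  [0, [0, 0, 0.15], [0, 0, 0]],
  [0, [0, 0, 0.2], [0, 0, 0]],
  [0, [0, 0, 0.2], [0, 0, 0]],
  [0, [0.04, 0.44, 0.2], [0, 0, 0]],
  [0, [0.04, 0.44, 0.2], [0, 0, 0]],
  [0, [0.04, 0.44, 0.2], [0, 0, 0]],
  [0, [0.04, 0.44, 0.2], [0, 0, 0]],
  [0, [0.04, 0.44, 0.2], [0, 0, 0]],
  [0, [0.04, 0.44, 0.2], [0, 0, 0]],
])

```text
time: 16.45
tool_pos: [0.4662, -0.0245, 0.0962]
tool_rot: [0.0, 1.0, 0.012, 0.0]
contact_force: [-0.1, -0.7, 0.5]
gripper_width: 0.002
grasp_force: 0.0
```

Run:
```python
from h import *
g=grab('side'); P=cloud(g)
h=cv2.cvtColor(g['color'],cv2.COLOR_RGB2HSV); m=((h[...,1]<60)&(h[...,2]>150))
for n,c in(('bar',(.4691,-.0259)),('sq',(.463,-.0918)),('rd',(.4563,-.1575))):
    k=m&(np.hypot(P[...,0]-c[0],P[...,1]-c[1])<.025)&(P[...,2]>.038)&(P[...,2]<.06); print(n,k.sum(),np.median(P[k],0).round(4))
print(monitor.state()['tool_pos'])
```

```text
bar 23 [ 0.4764 -0.0099  0.0473]
sq 80 [ 0.4662 -0.096   0.0471]
rd 130 [ 0.4542 -0.1547  0.0474]
[ 0.46617897 -0.02513143  0.09618415]
```

Request:
arm_command([
  [0, [0.005, 0, -0.08], [0, 0, 0]],
  [0, [0.005, 0, -0.14], [0, 0, 0]],
  [0, [0.005, 0, -0.16], [0, 0, 0]],
  [0, [0.005, 0, -0.175], [0, 0, 0]],
  [0, [0.005, 0, -0.187], [0, 0, 0]],
  [0, [0.005, 0, -0.196], [0, 0, 0]],
  [0, [0.005, 0, -0.196], [0, 0, 0]],
  [0, [0.005, 0, -0.196], [0, 0, 0]],
])

```text
time: 17.17
tool_pos: [0.467, -0.0256, 0.0411]
tool_rot: [0.001, 1.0, 0.011, -0.003]
contact_force: [-16.4, 0.6, 24.6]
gripper_width: 0.005
grasp_force: 12.4
```

Request:
arm_command([
  [0, [0, 0, 0.06], [0, 0, 0]],
  [0, [0, 0, 0.2], [0, 0, 0]],
  [0, [0, 0, 0.33], [0, 0, 0]],
  [0, [0, 0, 0.46], [0, 0, 0]],
  [0, [0, 0, 0.59], [0, 0, 0]],
  [0, [0, 0, 0.72], [0, 0, 0]],
  [0, [0, 0, 0.85], [0, 0, 0]],
  [0, [-0.1, 0, 0.95], [0, 0, 0]],
  [0, [-0.2, 0, 0.95], [0, 0, 0]],
  [0, [-0.2, 0, 0.95], [0, 0, 0]],
  [0, [-0.2, 0, 0.95], [0, 0, 0]],
])

```text
time: 18.08
tool_pos: [0.4075, -0.025, 0.3244]
tool_rot: [0.001, 1.0, 0.01, 0.003]
contact_force: [0.0, 0.1, -0.6]
gripper_width: 0.001
grasp_force: 0.0
```

Run:
```python
from plane import *
f=grab('top');g=grab('side')
print(monitor.state()['tool_pos'])
check(f,g,-1.544,.345)
cv2.imwrite('pics/end.png',np.hstack([f['color'][130:370,100:500],g['color'][170:410,100:500]])[...,::-1])
```

```text
[ 0.4077932  -0.02476344  0.32233218]
top bench z 0.0008
top topface 919 tilt 0.3455 off 0.0604
top back 311 tilt 0.3524 yaw -1.5403 off -0.0324
top knob ends 226 [-0.1154  0.116 ]
side bench z -0.0014
side topface 871 tilt 0.3316 off 0.0599
side back 1666 tilt 0.3426 yaw -1.5412 off -0.0313
side knob ends 803 [-0.1169  0.1145]
```

View pics/end.png

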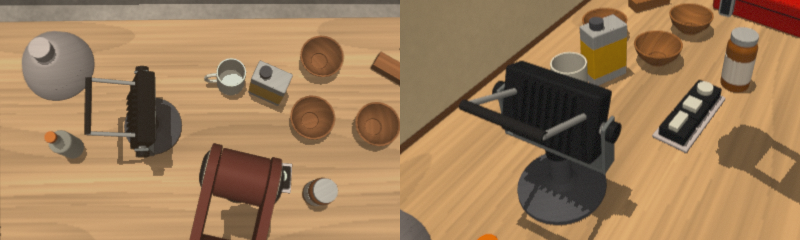

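The final picture shows the lamp facing the chosen bowl at (312,117) in the left half. The keys are up, the bystanders stand where they were, and the arm is clear.

```bash
python3 -c "
from plant import manip; print(manip.job_done())"
```

```text
the job is handed in; nothing more can be done
None
```

The lamp is aimed at the bowl nearest the base (about 0.01 rad high and 0.006 rad to one side by my measurement, roughly 5 mm and 3 mm at the bowl) and stays there; the round key and then the bar key were pressed fully down and let up, the square key and the other things were left alone, and the job was handed in at about 18 s.

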